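# Clear the T-slot under a bolted-down part

### The job

A square nut and a brass offcut are trapped in the centre T-slot of the fixture plate, and the steel bar bolted across the plate has to stay on. Slide the orange-handled scraper into the slot's flared mouth and drive both pieces out of the other end into the grey chip tray; the handle passes under the bar but your fingers do not, so let go on one side and take it again on the other. Draw the scraper right out through that end and stand it back on its foot on the table where you found it, without disturbing the other things on the table.

Things in the scene. Friction and masses are not known exactly. Their poses are not given: they have to be found in the camera images.
- slot_plate: Fixed grey metal plate 110 (x) x 220 (y) mm on two riser bars; origin: centre of its footprint at table height, z up. Top face 50 mm above the table, underside 20 mm at the ends. Three T-slots run along its y axis at x = -36, 0, +36 mm; only the centre one matters: floor at 30 mm, undercut 26 mm wide from 30 to 41 mm, throat between the lips 14 mm wide from 41 to 50 mm above the table.
- slot_mouth (a point): Where the scraper goes in: centre of the centre slot's floor at the plate's +y end (plate x 0, y +110, z +30 mm). Over its last 14 mm the slot flares to about 5 mm wider on each side; nothing stands in front of it.
- slot_exit (a point): Where the scrap leaves: centre of the centre slot's floor at the plate's -y end (plate x 0, y -110, z +30 mm), open, above the chip tray.
- bolted_bar: Fixed bright steel bar 100 (plate x) x 28 (plate y) x 10 mm across the plate on two round spacers 26 mm high, 20 mm across, at x = -36 and +36 mm. Origin: below its middle, at the plate's top face; axes as the plate's. Tunnel over the centre slot: 26 mm high, 52 mm wide. Bar top 36 mm, screw heads 43 mm above the plate's top. It is at plate y = +17 to +35 mm.
- chip_tray: Fixed low open grey sheet-metal tray, 104 (x) x 98 (y) x 18 mm, 2 mm walls and floor, under the plate's -y end (its centre 150 mm from the plate's centre, 9 mm of it tucked under the plate). Origin: centre of its underside; axes as the plate's.
- scraper: Loose T-section slot scraper, 140 mm long (its y axis), 41 mm high, 200 g, both ends alike, either may lead. Stands upright on its foot. Origin: middle of its underside, z up. Steel foot 22 mm wide (x), 7 mm high, over the whole length; web 10 mm wide from 7 to 21 mm; orange grip 14 mm wide, 136 mm long, from 21 to 41 mm high: take it anywhere along, across the 14 mm.
- scraper_mid (a point): Middle of the scraper's orange grip, 31 mm above its underside. With the foot on the slot floor the grip stands 51 to 71 mm above the table, 1 mm clear of the plate's top and 5 mm clear of the underside of the bolted bar.
- square_nut: Loose steel square nut, 18 x 18 x 8 mm, 30 g, lying in the undercut of the centre slot, too wide for the throat. Origin: centre of its underside. Starts at plate y = -40 to 0 mm.
- brass_offcut: Loose brass offcut, 16 x 20 x 8 mm, 30 g, lying in the undercut of the centre slot, too wide for the throat. Origin: centre of its underside. Starts at plate y = +30 to +65 mm.
- pink_box: Not to be moved: small box with pink base and clear lid, 50 x 62 x 28 mm, loose. Origin: centre of underside.
- stain_bottle: Not to be moved: dark purple bottle with white cap (the one nearest the plate), 32 mm across, 75 mm high, loose. Origin: centre of underside.
- immersion_oil: Not to be moved: brown bottle with black cap (the one nearest the plate), 28 mm across, 62 mm high, loose. Origin: centre of underside.
- vernier: Not to be moved: steel caliper, 200 mm long, lying flat, loose. Origin: centre of underside.
- tape_roll: Not to be moved: roll of grey tape, 104 mm across, 47 mm high, lying flat, loose. Origin: centre of underside.

How it is judged:
By the outcome, as a careful person would: the job done as asked, in the order asked, and still so for the second after the job is handed in, with the robot touching nothing.
It also fails if it takes over 64 s, if anything falls off the work surface, if the arm or the gripper's body presses on something with over 40 N, if the wrist force passes 120 N, or if a joint passes its speed limit or range.

### The arm

A 6-joint arm with a two-finger parallel gripper is mounted at the origin on a cart in front of the work surface, level with it; the furniture and walls round the work are solid. World frame = base frame: x ahead of the robot, y to its left, z up, the work surface at z = 0. Lengths are in m, angles in rad, forces in N, time in s.
With the tool pointing down it reaches from about 0.225 to 0.725 m from the base axis. Payload 3.1 kg.
Tool frame: the origin (TCP) lies midway between the tips of the shut fingers; the grasp point (between the pads) lies r.pinch_z behind it (r.pinch_z is the distance from the TCP to the grasp point, in m); z points along the fingers, x is the direction in which the jaws open and shut, and the axes are right-handed (so a half turn about z gives the same grasp; the last joint's range is limited). The gripper opens to 85 mm and grips with 20 to 120 N. Pads are 22 mm wide; open, the fingers measure 114 mm over their backs; the gripper's body (76 mm by 85 mm) begins 54 mm behind the grasp point. The pads swing forward as they close: fully open they stand 13 mm farther back than shut.
Start: joints at [1, 0.048, 0.099, 1.622, 0, 1.443], TCP at [0.225, 0.474, 0.231] pointing down, gripper open.
Joint ranges: [-2.91, 2.91], [-0.99, 1.94], [-1.21, 1.42], [-2.12, 2.29], [-1.49, 1.47], [-3.14, 3.14]. Speed limits (rad/s): [2.79, 2.79, 3.14, 3.14, 3.14, 3.14].

### API

Orientations are given as a rotation vector (axis times angle).
In Python, from plant import r, viewer gives the robot as it stands. Calls block until the motion is done:
- r.move_ptp(position, orientation): joint-space move of the TCP to a pose.
- r.movel(position, speed=0.15, orientation=None, threshold=None): straight line of the TCP; orientation=None keeps the orientation; speed is the mean speed in m/s. With threshold (N) it stops when the force on the tool has changed by that much, and returns True; else False.
- r.goto_joints(angles): joint-space move.
- r.move_gripper(opening, newtons=None): finger opening in m; newtons is the grip in N (None keeps the last); returns when the fingers have stopped.
- r.wait(seconds).
- r.solve_ik(position, orientation): joint angles nearest the present ones, or None.
- r.observe(): the state.
- viewer.get_image(name): name is "side" or "top" or "wrist"; returns the picture (480x640x3 uint8, red, green, blue); there is no depth.
- viewer.camera_params(name): a dict with "vfov" (degrees; the focal length in pixels is half the picture's height over the tangent of half this angle, whatever the lens; pixels are square), "cx", "cy" (the principal point, pixels), "R" (3x3) and "t" (3): a world point X has camera coordinates R X + t. Camera axes: x right, y down, z forward; pixel columns grow to the right and rows downward; lengths in m; the calibration is good to about 2 mm. The wrist camera is an equidistant fisheye: a pixel r from the principal point sees the ray r / f radians off the axis. A picture is of the moment at which its call begins: read the wrist's pose just before it. camera_params takes no time and is no camera call; for the wrist camera it gives the pose at the moment of the call.
A pose or a line that the arm cannot do raises r.IKError and nothing moves.
- r.job_done(): hands the job in, once; it reports no verdict.
The state is a dict: "clock": time; "joint_positions": joint angles; "qd": joint speeds; "joint_efforts": joint torques, N m; "tcp_pos": TCP position; "orientation": TCP orientation; "ft_force": force on the tool from outside, world axes, zero at the start; "moment": the same for the moment, N m; "opening": finger opening in m.
Only numpy, scipy, OpenCV 4.12 (cv2) and the standard library are available. Lean on these libraries where they do the work, as an engineer would, in place of code of your own. Each camera call takes 0.05 s, during which the arm holds its last target.

## Working session

There is one attempt and no reset: what is moved stays moved. The work goes in short steps, each a Python script; the robot and the scene stay as the last script left them, time stands still between calls to the robot, and variables do not carry over. Pictures are saved under pics/ and viewed, and the job is handed in when it is done.

```bash
ls; mkdir -p pics
python3 - <<'E'
from plant import r, viewer
import cv2
for n in ("top","side","wrist"):
    p=viewer.camera_params(n); print(n,p)
    cv2.imwrite(f"pics/a_{n}.png",viewer.get_image(n)[:,:,::-1])
print(r.observe(), r.pinch_z)
E
```

```text
pics
top {'vfov': 57.187949526691035, 'cx': 322.1344352823708, 'cy': 248.174766243821, 'R': array([[-1.89895454e-03, -9.99998110e-01,  4.16395088e-04],
       [-9.87209909e-01,  1.80829030e-03, -1.59415574e-01],
       [ 1.59414519e-01, -7.13792284e-04, -9.87211478e-01]]), 't': array([-0.04134897,  0.60544431,  0.99564844])}
side {'vfov': 51.99505931283147, 'cx': 318.15166509774383, 'cy': 241.20251351374213, 'R': array([[ 0.95215912, -0.30505471, -0.0182929 ],
       [-0.12982934, -0.34959266, -0.92786277],
       [ 0.27665384,  0.88584795, -0.3724729 ]]), 't': array([-0.57401072,  0.13915699,  1.07600038])}
wrist {'vfov': 65.70646984690485, 'cx': 324.5919127642036, 'cy': 240.10729037877348, 'R': array([[ 0.42879029,  0.90339974, -0.0027932 ],
       [ 0.86762998, -0.41094711,  0.27989407],
       [ 0.25170837, -0.12243933, -0.96002683]]), 't': array([-0.52386203, -0.03580083,  0.37950529])}
{'clock': 0.15, 'joint_positions': array([1.00020939e+00, 4.86024457e-02, 9.79089252e-02, 1.62201542e+00,
       1.21599022e-05, 1.44300144e+00]), 'qd': array([ 0.00131006, -0.00035978,  0.00555394,  0.00096025, -0.00010913,
       -0.00043547]), 'joint_efforts': array([ 7.82028728e-04, -3.39261103e+01,  3.20423663e+01,  1.54244393e-02,
       -1.77145603e-04, -1.02819956e-05]), 'tcp_pos': array([0.22467756, 0.47394283, 0.23035026]), 'orientation': array([ 2.65435587,  1.67898314, -0.00273038]), 'ft_force': array([-0.44936226,  0.11825935,  0.17038427]), 'moment': array([-0.02567346, -0.03623229, -0.04199125]), 'opening': 0.08524913087757754} 0.0187
```

View pics/a_top.png

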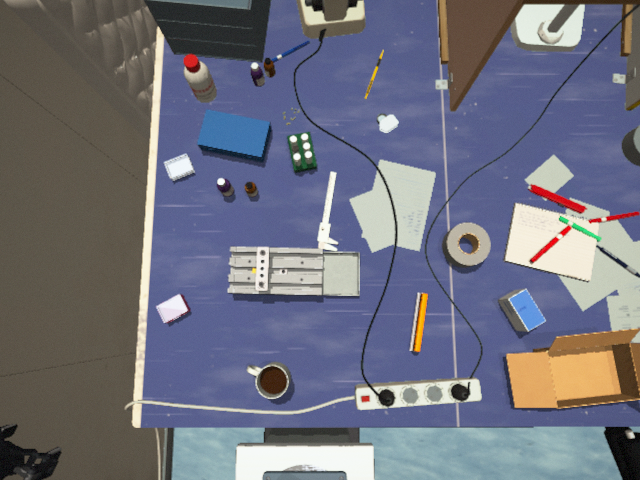

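View pics/a_side.png

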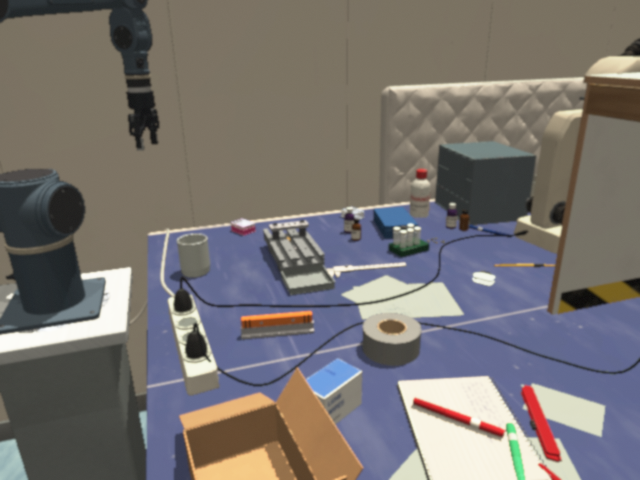

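View pics/a_wrist.png

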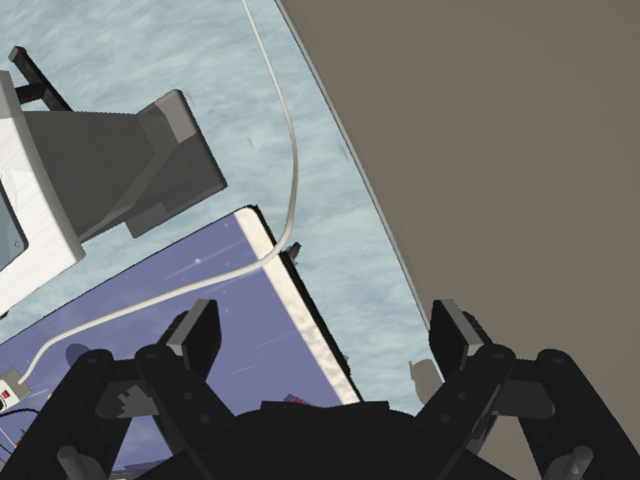

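The top view shows the plate at (277,271) with its +y end on the left, the tray at (342,274), the bar at (262,269) and the scraper at (420,322). I'll zoom in and find the edges.

```bash
cat > h.py <<'E'
import numpy as np, cv2
def ray(p,u,v,fish=False):
    f=240/np.tan(np.radians(p['vfov'])/2)
    x,y=u-p['cx'],v-p['cy']
    if fish:
        rr=np.hypot(x,y)+1e-9; th=rr/f
        d=np.array([np.sin(th)*x/rr,np.sin(th)*y/rr,np.cos(th)])
    else: d=np.array([x/f,y/f,1.])
    R=p['R']; return -R.T@p['t'], R.T@d
def onplane(p,u,v,z,fish=False):
    c,d=ray(p,u,v,fish); return c+d*(z-c[2])/d[2]
def proj(p,X,fish=False):
    f=240/np.tan(np.radians(p['vfov'])/2)
    c=p['R']@np.array(X)+p['t']
    if fish:
        r_=np.hypot(c[0],c[1]); th=np.arctan2(r_,c[2]); return np.array([p['cx']+f*th*c[0]/r_,p['cy']+f*th*c[1]/r_])
    return np.array([p['cx']+f*c[0]/c[2],p['cy']+f*c[1]/c[2]])
E
python3 - <<'E'
from plant import r, viewer
from h import *
im=cv2.imread('pics/a_top.png')
cv2.imwrite('pics/b1.png',cv2.resize(im[230:310,210:370],None,fx=5,fy=5,interpolation=cv2.INTER_CUBIC))
cv2.imwrite('pics/b2.png',cv2.resize(im[280:365,380:480],None,fx=6,fy=6,interpolation=cv2.INTER_CUBIC))
p=viewer.camera_params('top')
for n,u,v,z in [('scraper',424,322,.041),('bar',262,269,.086),('plate',277,271,.05),('tray',342,274,.018),('tape',468,245,.047),('oil',251,188,.06),('pink',172,308,.02),('jaw',330,240,.01),('mug',270,380,.08),('strip',420,393,.04),('bluebox',522,310,.05)]:
    print(n,onplane(p,u,v,z).round(3))
hsv=cv2.cvtColor(im,cv2.COLOR_BGR2HSV)
m=cv2.inRange(hsv,(8,180,150),(22,255,255))
cs,_=cv2.findContours(m,cv2.RETR_EXTERNAL,cv2.CHAIN_APPROX_NONE)
for c in cs:
    if cv2.contourArea(c)>100:print(cv2.contourArea(c),cv2.minAreaRect(c))
E
```

```text
scraper [ 0.432 -0.279  0.041]
bar [0.552 0.094 0.086]
plate [0.551 0.064 0.05 ]
tray [ 0.547 -0.09   0.018]
tape [ 0.613 -0.389  0.047]
oil [0.75  0.128 0.06 ]
pink [0.466 0.316 0.02 ]
jaw [ 0.632 -0.062  0.01 ]
mug [0.308 0.072 0.08 ]
strip [ 0.273 -0.264  0.04 ]
bluebox [ 0.459 -0.505  0.05 ]
291.5 ((420.37005615234375, 322.4100036621094), (6.222538948059082, 57.841331481933594), 8.130102157592773)
```

```bash
sleep 0
```

```text
(no output)
```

View pics/b1.png

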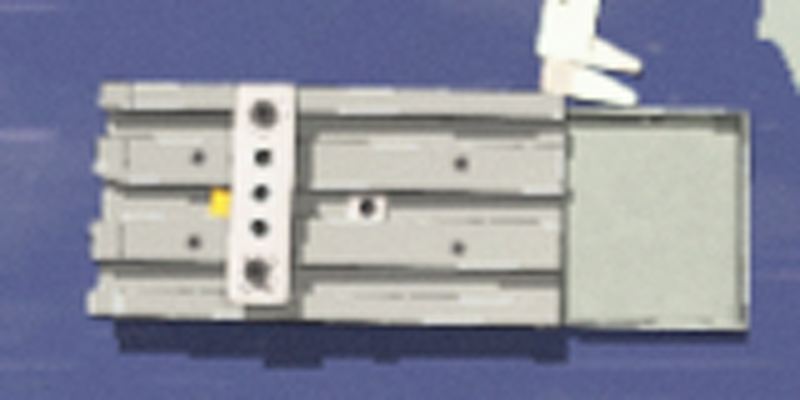

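View pics/b2.png

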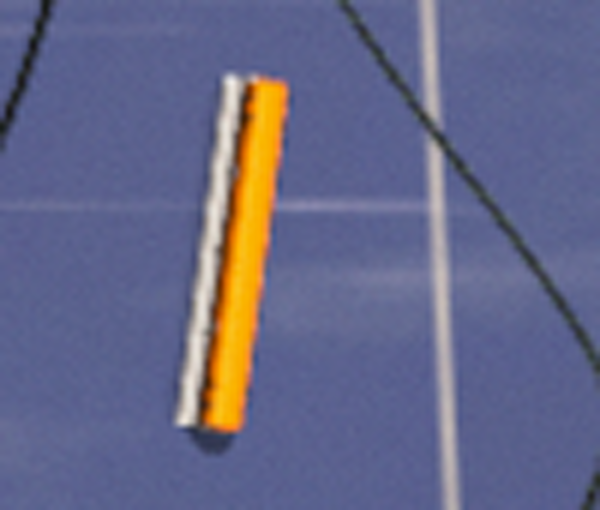

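Run:
```python
from plant import r, viewer
from h import *
from scipy.spatial.transform import Rotation as Ro
o=r.observe(); p=viewer.camera_params('wrist')
T=Ro.from_rotvec(o['orientation']).as_matrix()
C=-p['R'].T@p['t']; print('cam in tool',T.T@(C-o['tcp_pos']), 'axes',(T.T@p['R'].T).round(3))
pt=viewer.camera_params('top')
w=np.array([onplane(pt,380+u/6,280+v/6,.041) for u,v in [(269,80),(222,430)]])
print(w.round(4), np.degrees(np.arctan2(*(w[0]-w[1])[[1,0]])))
# plate corners top z .05 from b1 crop
for n,u,v in [('+y+x',102,85),('+y-x',90,318),('-y+x',563,95),('-y-x',563,325)]:
    print(n,onplane(pt,210+u/5,230+v/5,.05).round(4))
def down(yaw): # tool z down, tool x at yaw in world
    return Ro.from_matrix(np.array([[np.cos(yaw),np.sin(yaw),0],[np.sin(yaw),-np.cos(yaw),0],[0,0,-1]])).as_rotvec()
for pos in [(.432,-.279,.023),(.432,-.279,.2),(.55,.33,.053),(.55,.33,.15),(.55,.12,.053),(.55,0,.053),(.55,-.2,.053),(.55,-.2,.15)]:
    for yw in (-90,90,0,180):
        q=r.solve_ik(pos,down(np.radians(yw))); print(pos,yw,None if q is None else np.round(q,2))
```

```text
cam in tool [ 0.00019569 -0.07163509 -0.14266796] axes [[ 1.    -0.    -0.001]
 [ 0.     0.96   0.28 ]
 [ 0.001 -0.28   0.96 ]]
[[ 0.4986 -0.2837  0.041 ]
 [ 0.3649 -0.2604  0.041 ]] -9.86613145385465
+y+x [0.6084 0.1749 0.05  ]
+y-x [0.4984 0.177  0.05  ]
-y+x [ 0.6032 -0.0436  0.05  ]
-y-x [ 0.4947 -0.0434  0.05  ]
(0.432, -0.279, 0.023) -90 [-0.7   0.08 -0.29  1.2   0.    2.44]
(0.432, -0.279, 0.023) 90 [-0.7   0.08 -0.29  1.2   0.   -0.7 ]
(0.432, -0.279, 0.023) 0 [-0.7   0.08 -0.29  1.2   0.    0.87]
(0.432, -0.279, 0.023) 180 [-0.7   0.08 -0.29  1.2   0.   -2.27]
(0.432, -0.279, 0.2) -90 [-0.7   0.01  0.    1.56  0.    2.44]
(0.432, -0.279, 0.2) 90 [-0.7   0.01  0.    1.56  0.   -0.7 ]
(0.432, -0.279, 0.2) 0 [-0.7   0.01  0.    1.56  0.    0.87]
(0.432, -0.279, 0.2) 180 [-0.7   0.01  0.    1.56  0.   -2.27]
(0.55, 0.33, 0.053) -90 [ 0.44  0.38  0.13  1.32  0.   -2.71]
(0.55, 0.33, 0.053) 90 [0.44 0.38 0.13 1.32 0.   0.44]
(0.55, 0.33, 0.053) 0 [0.44 0.38 0.13 1.32 0.   2.01]
(0.55, 0.33, 0.053) 180 [ 0.44  0.38  0.13  1.32  0.   -1.13]
(0.55, 0.33, 0.15) -90 [ 0.44  0.35  0.29 
[... 450 characters left out ...]
90 [-0.12  0.15 -0.15  1.27  0.    3.02]
(0.55, 0, 0.053) 90 [-0.12  0.15 -0.15  1.27  0.   -0.12]
(0.55, 0, 0.053) 0 [-0.12  0.15 -0.15  1.27  0.    1.45]
(0.55, 0, 0.053) 180 [-0.12  0.15 -0.15  1.27  0.   -1.69]
(0.55, -0.2, 0.053) -90 [-0.46  0.24 -0.05  1.29  0.    2.68]
(0.55, -0.2, 0.053) 90 [-0.46  0.24 -0.05  1.29  0.   -0.46]
(0.55, -0.2, 0.053) 0 [-0.46  0.24 -0.05  1.29  0.    1.11]
(0.55, -0.2, 0.053) 180 [-0.46  0.24 -0.05  1.29  0.   -2.03]
(0.55, -0.2, 0.15) -90 [-0.46  0.2   0.11  1.48  0.    2.68]
(0.55, -0.2, 0.15) 90 [-0.46  0.2   0.11  1.48  0.   -0.46]
(0.55, -0.2, 0.15) 0 [-0.46  0.2   0.11  1.48  0.    1.11]
(0.55, -0.2, 0.15) 180 [-0.46  0.2   0.11  1.48  0.   -2.03]
```

```bash
cat >> h.py <<'E'
from scipy.spatial.transform import Rotation as Ro
def down(yawdeg):
    a=np.radians(yawdeg)
    return Ro.from_matrix(np.array([[np.cos(a),np.sin(a),0],[np.sin(a),-np.cos(a),0],[0,0,-1]])).as_rotvec()
E
python3 - <<'E'
from plant import r, viewer
from h import *
import json
r.move_ptp((.47,-.278,.2),down(80.1))
p=viewer.camera_params('wrist'); im=viewer.get_image('wrist')[:,:,::-1].copy()
cv2.imwrite('pics/c1.png',im); print(r.observe()['clock'])
json.dump({k:np.array(v).tolist() for k,v in p.items()},open('c1.json','w'))
hsv=cv2.cvtColor(im,cv2.COLOR_BGR2HSV)
m=cv2.inRange(hsv,(5,150,120),(22,255,255))
cs,_=cv2.findContours(m,cv2.RETR_EXTERNAL,cv2.CHAIN_APPROX_NONE)
for c in cs:
    if cv2.contourArea(c)>300:print(cv2.contourArea(c),cv2.minAreaRect(c),cv2.boxPoints(cv2.minAreaRect(c)))
E
```

```text
2.9917
616.5 ((323.5108642578125, 171.50010681152344), (14.70565128326416, 157.1320037841797), 0.6227556467056274) [[315.30453  249.98155 ]
 [317.01242   92.858826]
 [331.7172    93.01866 ]
 [330.0093   250.14139 ]]
```

View pics/c1.png

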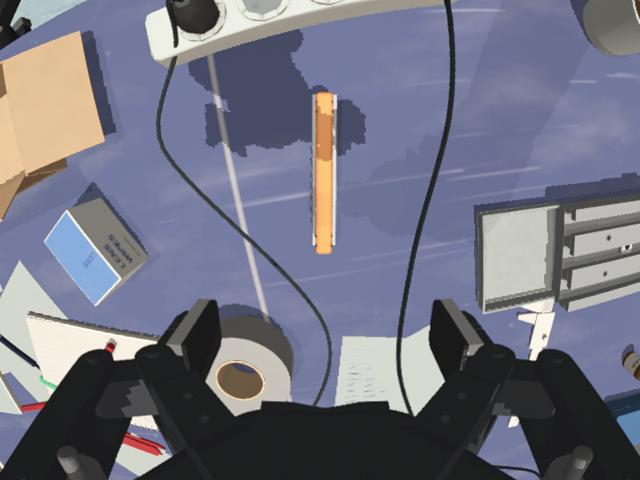

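Run:
```python
from h import *
import json
p={k:np.array(v) if isinstance(v,list) else v for k,v in json.load(open('c1.json')).items()}
im=cv2.imread('pics/c1.png'); hsv=cv2.cvtColor(im,cv2.COLOR_BGR2HSV)
m=cv2.inRange(hsv,(5,100,120),(24,255,255)); m[:, :300]=0; m[:,350:]=0; m[265:]=0
ys,xs=np.nonzero(m); print(ys.min(),ys.max())
mid=[]
for y in range(100,246,5):
    x=xs[ys==y]; mid.append(onplane(p,(x.min()+x.max())/2,y,.041,True))
mid=np.array(mid); d=np.polyfit(mid[:,0],mid[:,1],1); print('yaw',np.degrees(np.arctan(d[0])), 'res',(mid[:,1]-np.polyval(d,mid[:,0])).std())
a=onplane(p,323,ys.min(),.041,True);b=onplane(p,324,ys.max()+1,.041,True);print(a,b,np.linalg.norm(a-b),(a+b)/2, np.polyval(d,(a[0]+b[0])/2))
# foot ends rows ~ 95,246 at z .007
for u,v in [(312,95),(337,95),(314,246),(335,246)]: print(onplane(p,u,v,.007,True))
```

```text
92 253
yaw -10.138472344062222 res 0.00015576850446529663
[ 0.36544955 -0.26023756  0.041     ] [ 0.49874501 -0.28261088  0.041     ] 0.13516007283055792 [ 0.43209728 -0.27142422  0.041     ] -0.27134229225729445
[ 0.3625575  -0.26978437  0.007     ]
[ 0.36634873 -0.24796353  0.007     ]
[ 0.50041636 -0.29256689  0.007     ]
[ 0.50381191 -0.2729984   0.007     ]
```

Run:
```python
from plant import r, viewer
from h import *
r.move_gripper(.05)
r.move_ptp((.4793,-.2797,.10),down(80))
r.movel((.4793,-.2797,.0225),.1)
o0=r.observe()
r.move_gripper(.0,100)
o=r.observe();print(o['opening'],o['tcp_pos'],o['ft_force'],o0['ft_force'])
r.movel((.4793,-.2797,.15),.15)
o=r.observe();print(o['opening'],o['tcp_pos'],o['ft_force'],o['moment'],o['clock'])
cv2.imwrite('pics/d1.png',viewer.get_image('wrist')[:,:,::-1]);cv2.imwrite('pics/d2.png',viewer.get_image('side')[100:400,150:450,::-1])
```

```text
0.011710007825338518 [ 0.47996006 -0.28012351  0.02360456] [-0.45441262  0.30534109  4.16889494] [ 0.48671624 -0.03262325  0.99152464]
0.011229411325906278 [ 0.47855445 -0.27916205  0.14840536] [ 0.47761114 -0.21866257 -3.0401822 ] [-0.01539732 -0.01139499 -0.00990224] 6.275
```

View pics/d1.png

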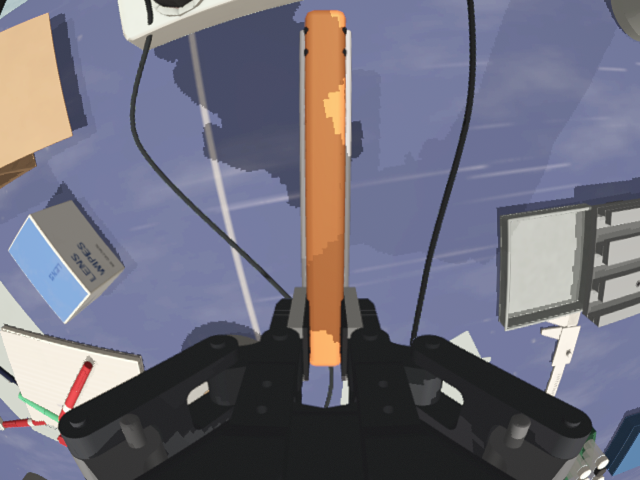

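View pics/d2.png

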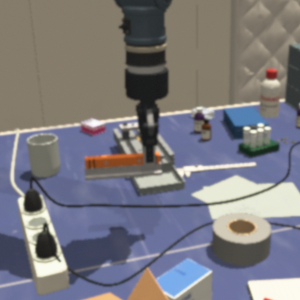

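```bash
python3 - <<'E'
from plant import r, viewer
from h import *
o=r.observe();p=viewer.camera_params('wrist')
T=Ro.from_rotvec(o['orientation']).as_matrix()
for dz in (-.0185-.002,-.0185,-.0185+.002):
  for off in (116,-20):
    print(dz,off,proj(p,o['tcp_pos']+T@np.array([0,-off/1e3,dz]),True).round(1))
# foot front corners (z: +.0225-.007 in tool => lower) half width 11
for sx in (-1,1):
  for dz in (.0155-.002,.0155,.0155+.002): print(dz,proj(p,o['tcp_pos']+T@np.array([sx*.011,-.118,dz]),True).round(1))
E
python3 -c "
import cv2
im=cv2.imread('pics/d1.png');cv2.imwrite('pics/d3.png',cv2.resize(im[0:100,270:380],None,fx=6,fy=6,interpolation=0))"
```

```text
-0.020499999999999997 116 [323.9   5. ]
-0.020499999999999997 -20 [324.1 373.7]
-0.0185 116 [323.9   6.9]
-0.0185 -20 [324.1 370.8]
-0.0165 116 [323.9   8.8]
-0.0165 -20 [324.1 368. ]
0.0135 [297.6  27.6]
0.0155 [297.9  28.9]
0.0175 [298.2  30.1]
0.0135 [350.5  27.6]
0.0155 [350.2  28.8]
0.0175 [349.9  30.1]
```

View pics/d3.png

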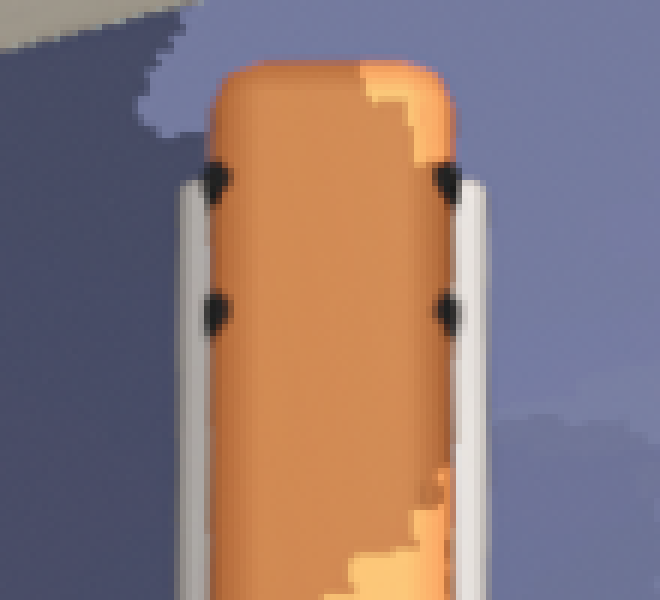

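Run:
```python
from plant import r, viewer
from h import *
import json
r.move_ptp((.554,.25,.26),down(178.8))
r.wait(.3)
p=viewer.camera_params('wrist'); im=viewer.get_image('wrist')[:,:,::-1].copy()
cv2.imwrite('pics/e1.png',im);o=r.observe(); print(o['clock'],o['tcp_pos'],r.observe()['tcp_pos'])
json.dump({k:np.array(v).tolist() for k,v in p.items()},open('e1.json','w'))
```

```text
8.6917 [0.554155   0.24952941 0.25993588] [0.554155   0.24952941 0.25993588]
```

View pics/e1.png

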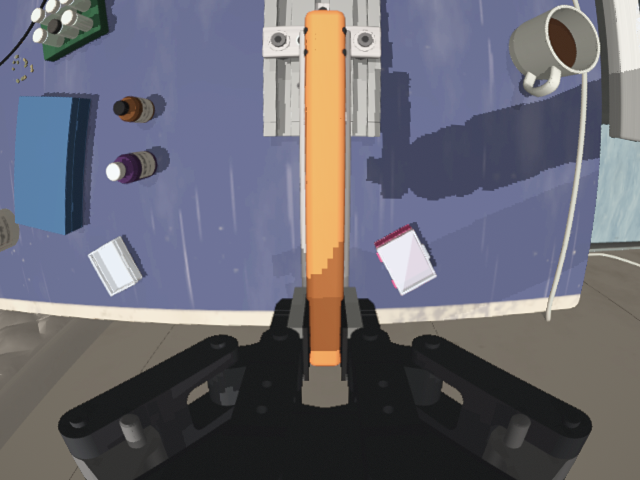

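The plate's +y corners sit at about (264,135) and (380,135), and the bar is at row 41. The scraper covers the slot, but the edges can be used.

Run:
```python
from h import *
import json
p={k:np.array(v) if isinstance(v,list) else v for k,v in json.load(open('e1.json')).items()}
im=cv2.imread('pics/e1.png')
cv2.imwrite('pics/e2.png',cv2.resize(im[0:150,250:400],None,fx=4,fy=4,interpolation=0))
for n,u,v,z in [('L',263.5,135,.05),('R',380.5,135,.05),('Ltop',264.5,5,.05),('Rtop',378.5,5,.05),('screwL',279,41,.093),('screwR',365,41,.093),('barL',264,58,.086),('barR',381,58,.086)]: print(n,onplane(p,u,v,z,True).round(4))
```

```text
L [0.6098 0.1766 0.05  ]
R [0.4994 0.1792 0.05  ]
Ltop [0.6064 0.0469 0.05  ]
Rtop [0.498  0.0497 0.05  ]
screwL [0.5879 0.0971 0.093 ]
screwR [0.5171 0.0988 0.093 ]
barL [0.6017 0.1097 0.086 ]
barR [0.5031 0.1121 0.086 ]
```

View pics/e2.png

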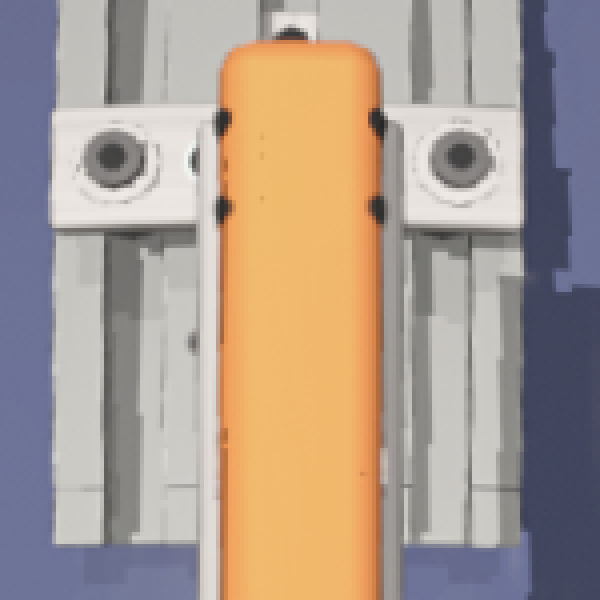

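```bash
cat >> h.py <<'E'
M=np.array([.5542,.1775]); U=np.array([.0209,.9998])
def P(py,z,dx=0): # plate y in m -> world
    xy=M+U*(py-.110)+np.array([U[1],-U[0]])*dx
    return (xy[0],xy[1],z)
E
python3 - <<'E'
from plant import r, viewer
from h import *
r.movel(P(.248,.15),.2)
r.movel(P(.248,.056),.12)
r.wait(.3)
o=r.observe();print(o['clock'],o['tcp_pos'],P(.248,.056),o['ft_force'])
cv2.imwrite('pics/f1.png',viewer.get_image('wrist')[:,:,::-1])
im=viewer.get_image('side')[180:300,200:360,::-1];cv2.imwrite('pics/f2.png',cv2.resize(im,None,fx=4,fy=4))
E
```

```text
10.7167 [0.55758845 0.31573489 0.05687358] (np.float64(0.5570842), np.float64(0.3154724), 0.056) [-0.73820149  0.25690799 -1.62653886]
```

View pics/f1.png

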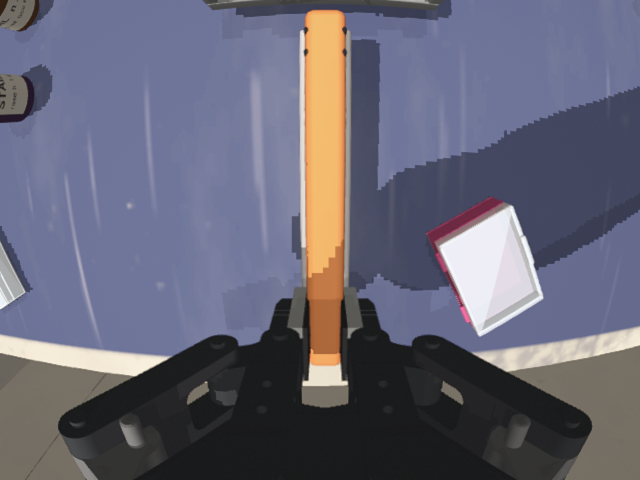

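View pics/f2.png

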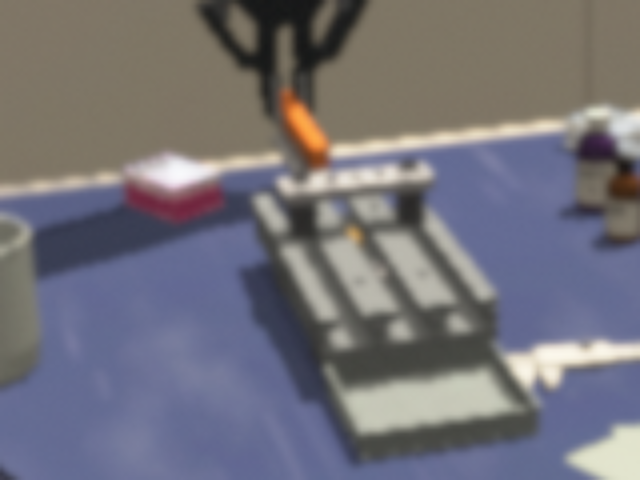

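```bash
python3 -c "
import cv2
im=cv2.imread('pics/f1.png');cv2.imwrite('pics/f3.png',cv2.resize(im[0:40,190:455],None,fx=3,fy=5,interpolation=0))"
```

```text
(no output)
```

View pics/f3.png

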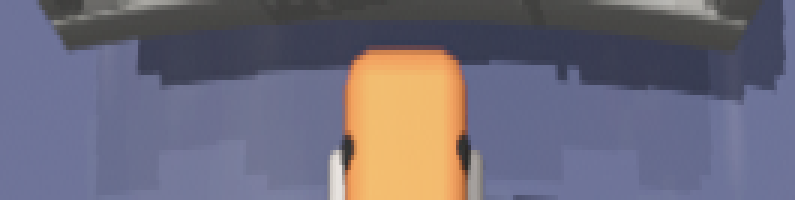

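Run:
```python
from plant import r, viewer
from h import *
dx=.0008
r.movel(P(.248,.0555,dx),.05)
for py in (.215,.19,.165,.13,.1,.075,.064):
    hit=r.movel(P(py,.0552,dx),.06,threshold=25)
    o=r.observe();e=o['tcp_pos']-np.array(P(py,.0552,dx))
    print(py,hit,round(o['clock'],2),(e*1e3).round(1),o['ft_force'].round(1),round(o['opening'],4))
    if hit: break
cv2.imwrite('pics/g1.png',viewer.get_image('wrist')[:,:,::-1])
im=viewer.get_image('side')[180:300,200:360,::-1];cv2.imwrite('pics/g2.png',cv2.resize(im,None,fx=4,fy=4))
```

```text
0.215 False 11.77 [ 0.1 -0.1  0.1] [-0.8  0.2 -1.7] 0.0113
0.19 False 12.33 [ 0.1 -0.3  0. ] [-0.2  0.3 -1.6] 0.0114
0.165 False 12.9 [ 0.1 -0.3  0.1] [-0.2  0.2 -2.3] 0.0117
0.13 False 13.63 [ 0.1 -0.1  0.1] [-0.  -1.  -2.1] 0.0116
0.1 False 14.28 [ 0.  -0.3 -0. ] [ 0.   0.4 -1.6] 0.0118
0.075 False 14.85 [ 0.  -0.4  0. ] [-0.5 -0.2 -2.8] 0.0115
0.064 False 15.18 [-0.  -0.4 -0. ] [ 0.1 -0.2 -1.9] 0.0117
```

View pics/g1.png

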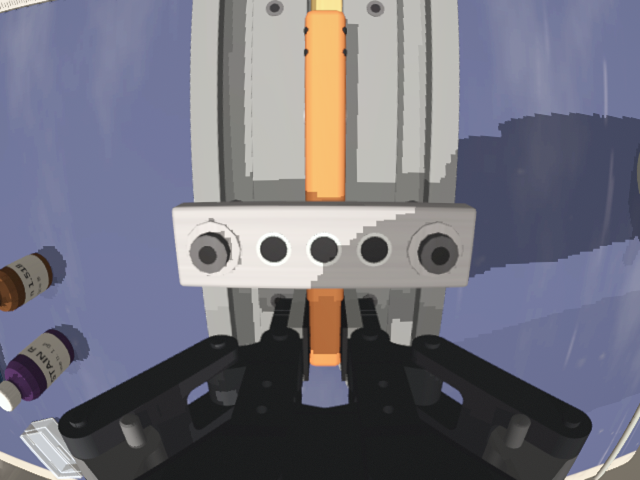

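View pics/g2.png

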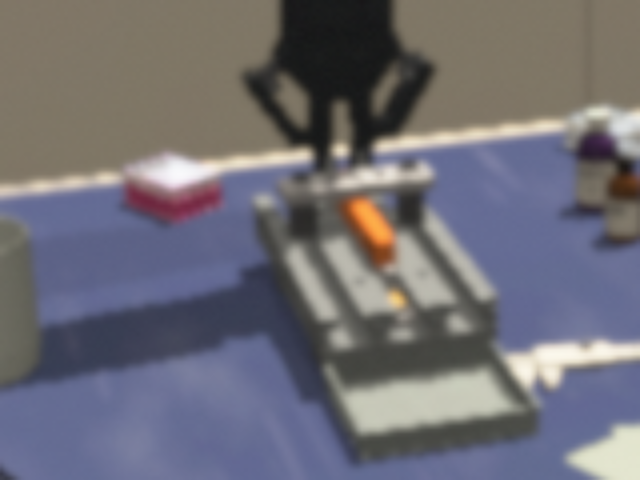

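Run:
```python
from plant import r, viewer
from h import *
dx=.0008
print(r.movel(P(.064,.0535,dx),.02,threshold=8), r.observe()['tcp_pos'], r.observe()['ft_force'])
r.move_gripper(.036)
r.movel(P(.066,.16,dx),.15)
r.movel(P(-.028,.16,dx),.2)
r.movel(P(-.028,.0535,dx),.12,threshold=12)
o=r.observe();print(o['tcp_pos'],P(-.028,.0535,dx),o['ft_force'],o['clock'])
cv2.imwrite('pics/h1.png',viewer.get_image('wrist')[:,:,::-1])
```

```text
False [0.55430164 0.13165998 0.05368227] [ 0.80302145  0.40315177 -0.90436625]
[0.55294387 0.03963781 0.05450889] (np.float64(0.55211564), np.float64(0.03951087999999997), 0.0535) [0.33129844 0.36668334 0.28307426] 18.4
```

View pics/h1.png

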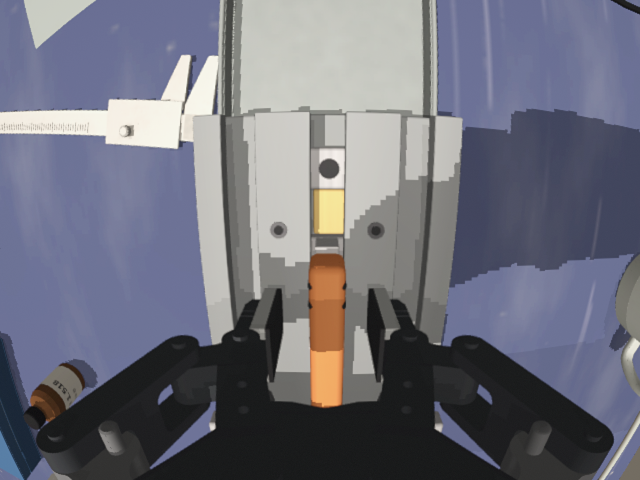

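Run:
```python
from plant import r, viewer
from h import *
dx=.0008
r.move_gripper(0,100)
o=r.observe();print(o['opening'],o['tcp_pos'],o['ft_force'])
r.movel(P(-.028,.0545,dx),.03)
for py in (-.05,-.07,-.09,-.11,-.125):
    hit=r.movel(P(py,.0547,dx),.05,threshold=25)
    o=r.observe();e=o['tcp_pos']-np.array(P(py,.0547,dx))
    print(py,hit,round(o['clock'],2),(e*1e3).round(1),o['ft_force'].round(1),round(o['opening'],4))
    if hit: break
cv2.imwrite('pics/i1.png',viewer.get_image('wrist')[:,:,::-1])
```

```text
0.011615174014193465 [0.55309303 0.03940985 0.05492373] [-0.39694842 -1.06659705  4.93058164]
-0.05 False 19.62 [ 0.1 -1.1  0.2] [ 0.4 -0.1  5. ] 0.0116
-0.07 False 20.18 [ 0.2 -0.1  0.2] [-0.4  1.1  4.6] 0.0114
-0.09 False 20.73 [ 0.2 -0.1  0.2] [-0.8  0.9  5.6] 0.0114
-0.11 False 21.27 [ 0.1 -0.   0.2] [0.2 2.1 4.7] 0.0113
-0.125 False 21.73 [ 0.  -0.2  0.1] [-0.4  1.8  5.8] 0.0117
```

View pics/i1.png

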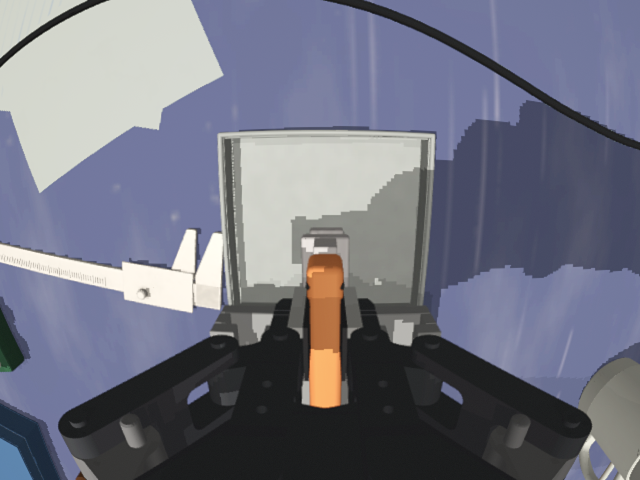

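Run:
```python
from plant import r, viewer
from h import *
im=cv2.imread('pics/i1.png');cv2.imwrite('pics/i2.png',cv2.resize(im[200:330,240:410],None,fx=4,fy=4,interpolation=0))
im=viewer.get_image('side')[180:300,200:360,::-1];cv2.imwrite('pics/i3.png',cv2.resize(im,None,fx=4,fy=4))
```

```text
(no output)
```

View pics/i2.png

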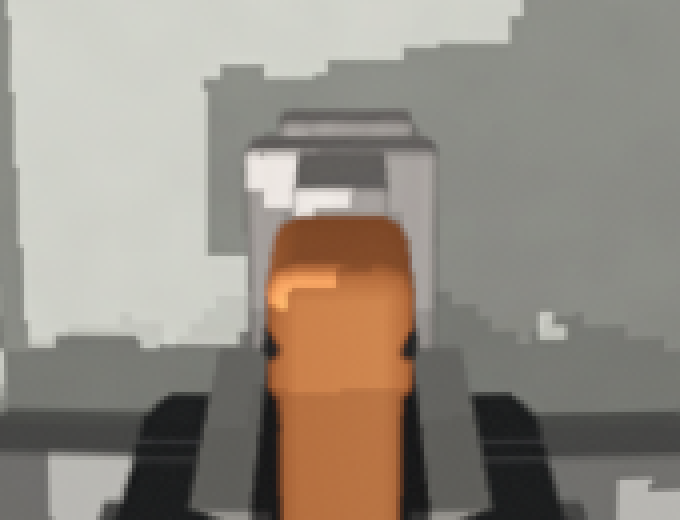

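View pics/i3.png

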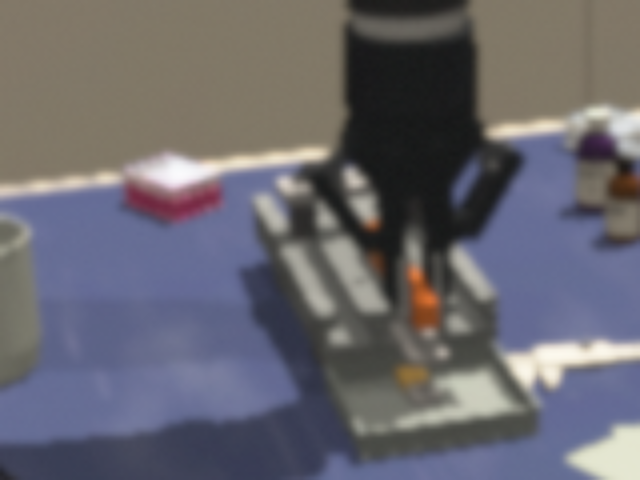

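Run:
```python
from plant import r, viewer
from h import *
dx=.0008
for py,z in ((-.15,.0552),(-.175,.0554),(-.2,.0554),(-.22,.0554),(-.245,.0554)):
    hit=r.movel(P(py,z,dx),.06,threshold=25)
    o=r.observe();e=o['tcp_pos']-np.array(P(py,z,dx))
    print(py,hit,round(o['clock'],2),(e*1e3).round(1),o['ft_force'].round(1),round(o['opening'],4))
    if hit: break
cv2.imwrite('pics/j1.png',viewer.get_image('wrist')[:,:,::-1])
im=viewer.get_image('side')[180:300,200:360,::-1];cv2.imwrite('pics/j2.png',cv2.resize(im,None,fx=4,fy=4))
```

```text
-0.15 False 22.39 [-0.4 -1.8 -0.3] [-1.7 -2.1  2.6] 0.0114
-0.175 False 22.96 [-0.3 -0.7 -0.4] [-0.4 -0.9 -1.6] 0.0114
-0.2 False 23.52 [-0.2 -0.3 -0.2] [-0.4 -0.6 -1.5] 0.0117
-0.22 False 24.01 [-0.  -0.4  0. ] [-0.   0.3 -2.3] 0.0112
-0.245 False 24.57 [-0.1 -0.3 -0. ] [-0.6  0.5 -2.4] 0.0117
```

View pics/j1.png

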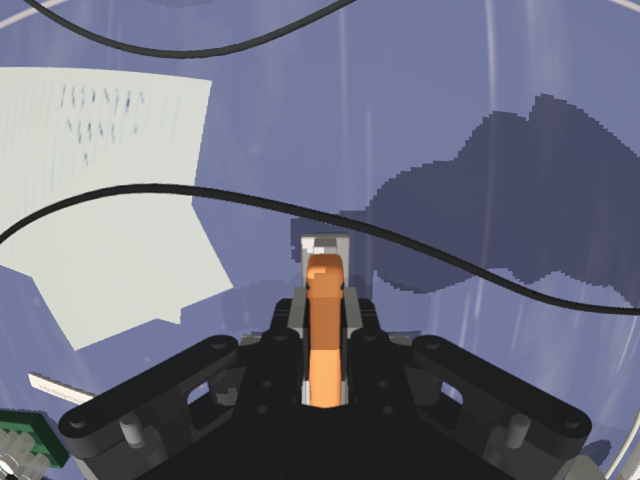

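View pics/j2.png

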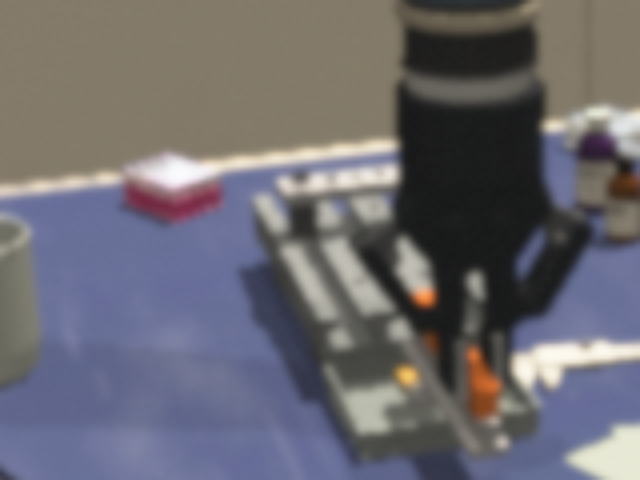

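Run:
```python
from plant import r, viewer
from h import *
r.movel(P(-.245,.17,.0008),.15)
r.wait(.2)
o=r.observe();p=viewer.camera_params('wrist');T=Ro.from_rotvec(o['orientation']).as_matrix()
print(o['tcp_pos'],o['clock'])
im=viewer.get_image('wrist')[:,:,::-1].copy()
cv2.imwrite('pics/k1.png',cv2.resize(im[180:420,220:430],None,fx=3,fy=2.5,interpolation=0))
for dz in (-.0195,-.0175,-.0155): print('grip front',dz,[proj(p,o['tcp_pos']+T@np.array([sx,-.024,dz]),True).round(1) for sx in(-.007,.007)])
for dz in (.0145,.0165,.0185): print('foot front',dz,[proj(p,o['tcp_pos']+T@np.array([sx,-.026,dz]),True).round(1) for sx in(-.011,.011)])
s=viewer.get_image('side')[:,:,::-1]
cv2.imwrite('pics/k2.png',cv2.resize(s[130:300,230:390],None,fx=3.7,fy=3.5))
t=viewer.get_image('top')[:,:,::-1]
cv2.imwrite('pics/k3.png',cv2.resize(t[200:320,200:440],None,fx=3.3,fy=3.3))
```

```text
[ 0.54677668 -0.17708853  0.16837908] 25.7917
grip front -0.0195 [array([303.9, 269.9]), array([343.4, 269.9])]
grip front -0.0175 [array([304.2, 267.9]), array([343.1, 267.9])]
grip front -0.0155 [array([304.5, 266. ]), array([342.9, 266. ])]
foot front 0.0145 [array([298.8, 238.1]), array([348.8, 238.1])]
foot front 0.0165 [array([299.1, 236.9]), array([348.5, 236.9])]
foot front 0.0185 [array([299.4, 235.7]), array([348.2, 235.7])]
```

View pics/k1.png

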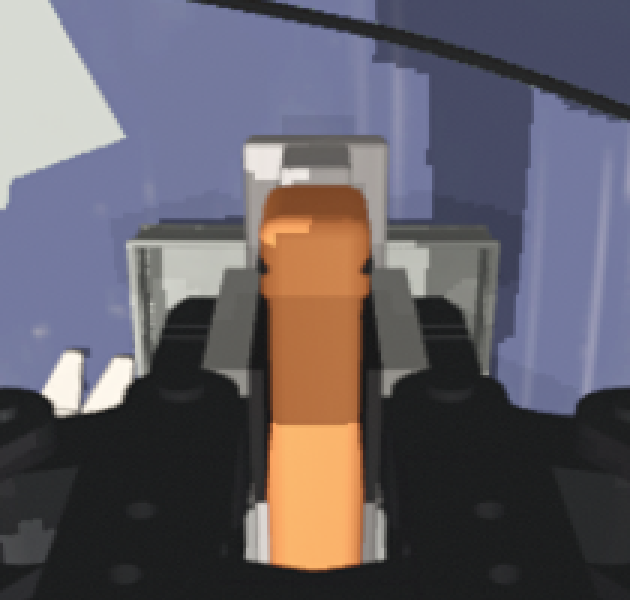

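View pics/k2.png

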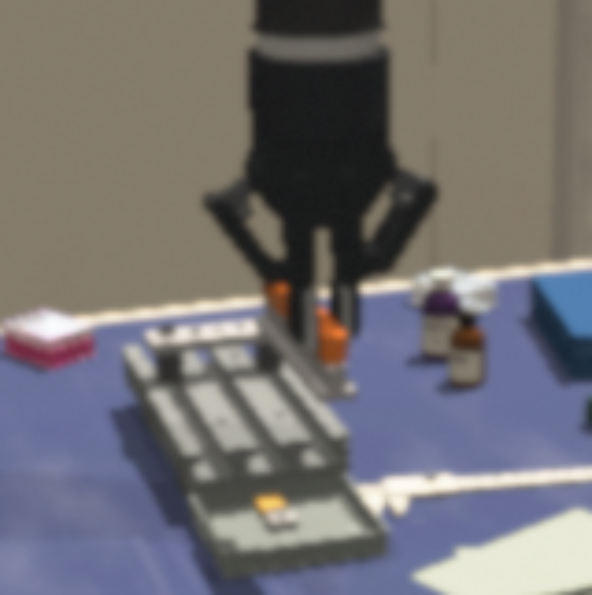

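View pics/k3.png

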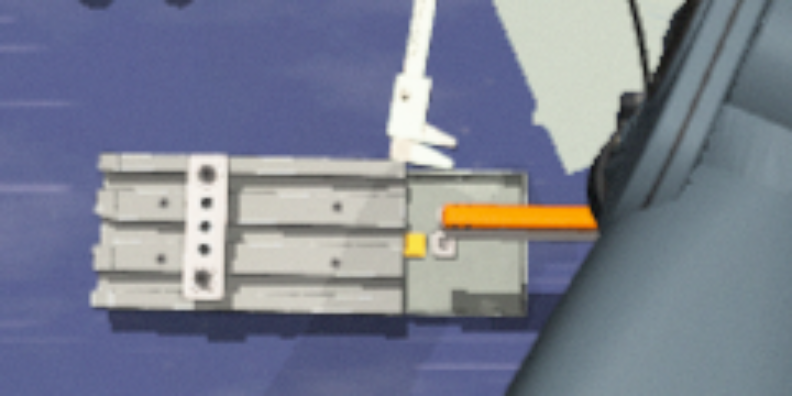

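Run:
```python
from plant import r, viewer
from h import *
import json
r.move_ptp((.3892,-.2637,.15),down(79.9))
r.movel((.3892,-.2637,.035),.12)
r.wait(.2)
o=r.observe();print(o['tcp_pos'],o['ft_force'])
print(r.movel((.3892,-.2637,.022),.02,threshold=5))
o=r.observe();print(o['tcp_pos'],o['ft_force'])
r.move_gripper(.036); 
o=r.observe();print(o['tcp_pos'],o['ft_force'])
x,y,_=o['tcp_pos']
r.movel((.3892,-.2637,.1),.1)
r.move_ptp((.47,-.278,.2),down(80.1)); r.wait(.2)
p=viewer.camera_params('wrist'); im=viewer.get_image('wrist')[:,:,::-1].copy()
cv2.imwrite('pics/l1.png',im); print(r.observe()['clock'])
hsv=cv2.cvtColor(im,cv2.COLOR_BGR2HSV)
m=cv2.inRange(hsv,(5,100,120),(24,255,255)); m[:, :290]=0; m[:,360:]=0; m[275:]=0
ys,xs=np.nonzero(m); print(ys.min(),ys.max())
mid=np.array([onplane(p,(xs[ys==v].min()+xs[ys==v].max())/2,v,.041,True) for v in range(ys.min()+8,ys.max()-8,5)])
d=np.polyfit(mid[:,0],mid[:,1],1)
a=onplane(p,323,ys.min(),.041,True);b=onplane(p,324,ys.max()+1,.041,True)
print('yaw',np.degrees(np.arctan(d[0])),np.linalg.norm(a-b),(a+b)/2, np.polyval(d,(a[0]+b[0])/2))
```

```text
[ 0.38982004 -0.26428312  0.03599066] [ 0.60799587  0.6021474  -1.55843019]
True
[ 0.38912602 -0.26361992  0.02489981] [-0.11735364 -0.29405871  3.86222264]
[ 0.38775584 -0.26241722  0.02325262] [-0.06240589  0.3857178  -0.37754738]
31.15
95 257
yaw -10.125923846262806 0.13525246469858854 [ 0.43205151 -0.27134158  0.041     ] -0.27106484431113903
```

View pics/l1.png

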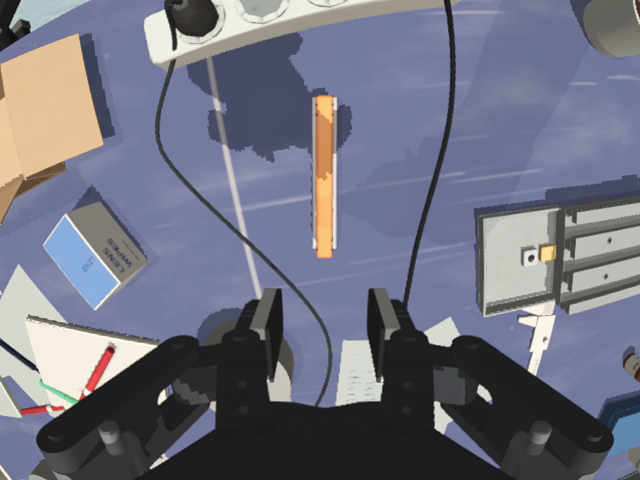

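The scraper is back within about 0.3 mm and 0.1° of where I found it. Next I'll check both pieces in the tray and whether anything else moved.

Run:
```python
from plant import r, viewer
from h import *
r.move_ptp((.45,-.09,.26),down(90)); r.wait(.2)
p=viewer.camera_params('wrist');im=viewer.get_image('wrist')[:,:,::-1].copy()
cv2.imwrite('pics/m1.png',im)
r.goto_joints([1,.048,.099,1.622,0,1.443]); r.wait(.2)
t=viewer.get_image('top')[:,:,::-1]; cv2.imwrite('pics/m2.png',t)
s=viewer.get_image('side')[:,:,::-1]; cv2.imwrite('pics/m4.png',cv2.resize(s[230:300,250:350],None,fx=6,fy=6,interpolation=2))
a=cv2.imread('pics/a_top.png'); d=cv2.absdiff(a,t).max(2); m=(d>40).astype(np.uint8)
cs,_=cv2.findContours(m,cv2.RETR_EXTERNAL,2); print([(cv2.boundingRect(c)) for c in cs if cv2.contourArea(c)>4])
cv2.imwrite('pics/m3.png',cv2.resize(t[230:310,300:370],None,fx=7,fy=7,interpolation=2)); print(r.observe()['clock'])
pt=viewer.camera_params('top')
hsv=cv2.cvtColor(t,cv2.COLOR_BGR2HSV)[230:310,300:370]
ys,xs=np.nonzero(cv2.inRange(hsv,(18,120,120),(32,255,255))); print(len(xs),onplane(pt,300+xs.mean(),230+ys.mean(),.01), P(-.11,0))
```

```text
[(26, 475, 5, 5), (23, 467, 15, 6), (31, 458, 11, 7), (24, 456, 6, 8), (35, 451, 26, 29), (19, 441, 34, 12), (1, 425, 32, 20), (322, 271, 8, 8), (280, 269, 7, 5), (252, 267, 4, 6)]
34.6833
42 [ 0.54788059 -0.05024005  0.01      ] (np.float64(0.549602), np.float64(-0.04245600000000002), 0)
```

View pics/m1.png

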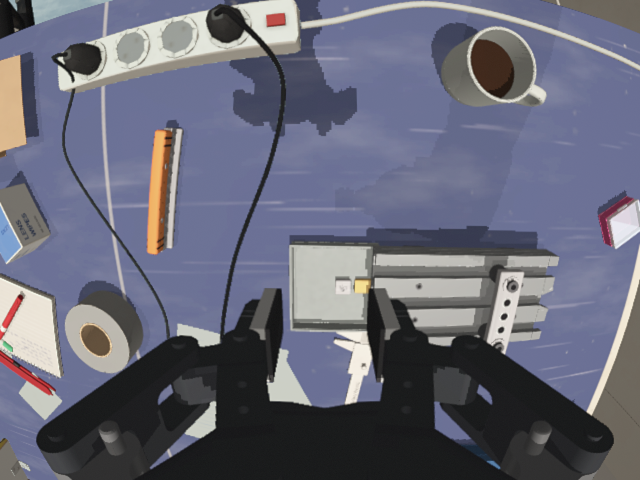

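View pics/m3.png

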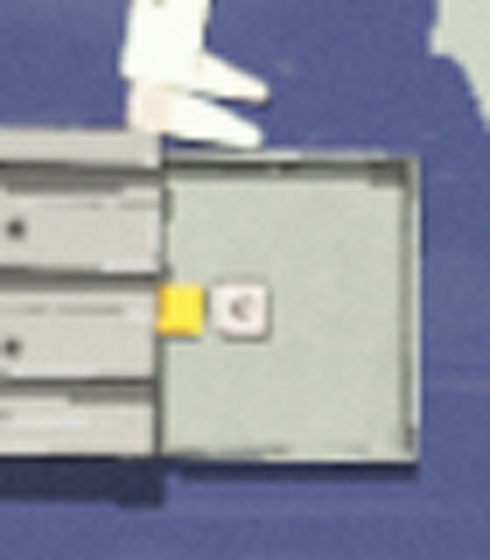

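View pics/m4.png

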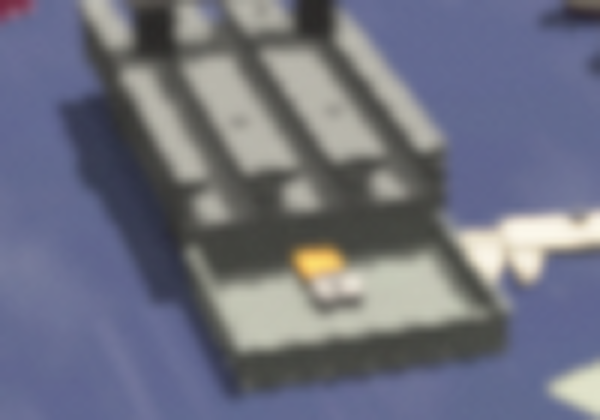

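Run:
```python
from plant import r
r.job_done(); print(r.observe()['clock'])
```

```text
the job is handed in; nothing more can be done
the job is handed in; nothing more can be done
```

The job is done and handed in at about 35 s of the 64 s allowed. The nut and the brass offcut are in the chip tray, and the scraper is back where it started.

I gripped the scraper near one end, slid it into the flared mouth and pushed until the hand was about 20 mm short of the bar. There I let go, took the grip again on the exit side, and drove both pieces out. I then drew the scraper clear of the plate and stood it back on its foot.

**Last checks:**
- **Pieces:** The final wrist, top and side views show the nut and the brass lying flat on the tray floor. The brass is right at the plate's end and may sit slightly under its edge.
- **Scraper:** It stands on its foot within about 0.3 mm and 0.1° of its original pose, measured with the wrist camera.
- **Other objects:** Comparing the top view before and after, only the arm, the two pieces and the spots they left differ. The steel bar and the other things on the table show no movement.
- **Forces:** The readings taken after each move stayed below about 6 N.

None of the checks failed. The only oddity was up to about 5 N of upward force on the tool while the scraper's foot rubbed the slot floor after the second grip. It went away once the scraper was clear.

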